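# Set and lock the work stop of the marking press

## Robot

A 6-joint arm with a two-finger parallel gripper is mounted at the origin on the work surface. World frame = base frame: x ahead of the robot, y to its left, z up, the work surface at z = 0. Lengths are in m, angles in rad, forces in N, time in s.
With the tool pointing down it reaches from about 0.3 to 0.775 m from the base axis. Payload 14.6 kg.
Tool frame: the origin (TCP) lies at the very end of the fingers, on their centre line; the grasp point (between the pads) lies 19 mm behind it; z points along the fingers, y is the line along which they close (so a half turn about z gives the same grasp; the last joint's range is limited). The gripper opens to 94 mm and grips with 3 to 60 N. Pads are 16 mm wide; open, the fingers measure 119 mm over their backs; the gripper's body (75 mm by 177 mm) begins 78 mm behind the grasp point.
Start: joints at [1.153, 0.3, 1.521, -0, 1.321, -0.067], TCP at [0.189, 0.516, 0.205] pointing down, gripper open.
Joint ranges: [-3.03, 3.03], [-0.79, 2.21], [0.23, 2.52], [-1.04, 4.18], [0, 3.07], [-2.55, 2.55]. Speed limits (rad/s): [2.22, 2.22, 2.57, 3.14, 3.14, 3.14].

## Interface

Orientations are given as [roll, pitch, yaw] about the fixed x, y, z axes, in that order (R = Rz(yaw) Ry(pitch) Rx(roll)).
In Python, from station import ctrl gives the robot as it stands.
- The arm moves only by the tool move_arm, never from a script. Its argument "targets" is a list of rows, each a list of 6 numbers: the shift along the tool's x, y, z in units of 1000 mm (1.0 is 1000 mm), then the turn, a rotation vector about the tool's x, y, z in units of 30 degrees (1.0 is 30 degrees). In form: [[tx, ty, tz, ax, ay, az], ...]. A call has exactly 5 rows; each row is the pose to reach, as a shift and turn from the pose commanded when the call began, along the tool's axes at that moment; what a row does not reach only later rows make up. A row lasts 1/12 s, in which the tool goes at most 41.7 mm and 7.16 degrees, less where a joint would pass 70% of its speed; a pose out of reach is approached as far as the arm can. A call with a number of a shift or a turn outside -1 to 1 is refused whole. A call with a gripper value outside its range is refused whole. "fingers" is the opening, from -1 (shut) to 1 (fully open), set as the call begins (left out, the last holds). The fingers move at their own pace and stop on an object; "grip_force" is the grip in N (left out, the last holds). Time passes only in rows, so rows that repeat a pose let the fingers close, or fill a call up. It gives the time, the measured TCP pose, the force and the opening at its end, in the units of the state.
- ctrl.get_obs(): the state, without advancing time (a new reading comes with each control period).
- ctrl.camera(name): name is "scene" or "top" or "wrist"; returns the picture (420x560x3 uint8, red, green, blue); there is no depth.
- ctrl.camera_info(name): a dict with "fx", "fy", "cx", "cy" (pixels), "rvec" (rotation vector, rad) and "tvec" (3), from world to camera coordinates, as OpenCV has them. Camera axes: x right, y down, z forward; pixel columns grow to the right and rows downward; lengths in m; the calibration is good to about 2 mm. A picture is of the moment at which its call begins: read the wrist's pose just before it. camera_info takes no time and is no camera call; for the wrist camera it gives the pose at the moment of the call.
- ctrl.hand_in(): hands the job in, once; it reports no verdict.
The state is a dict: "time_s": time; "qpos": joint angles; "joint_vel": joint speeds; "tau": joint torques, N m; "ee_pos": TCP position; "eef_rot": TCP orientation; "force": force on the tool from outside, world axes, zero at the start; "moment": the same for the moment, N m; "grip_width": finger opening in m.
Only numpy, scipy, OpenCV 4.12 (cv2) and the standard library are available. Lean on these libraries where they do the work, as an engineer would, in place of code of your own. Each camera call takes 0.05 s, during which the arm holds its last target. There are 200 camera calls.

## Task

The marking press is to be set up for the copper dish that lies bottom up on its stake. Squeeze the two tabs of the dust cover over the stop, lift the cover off and stand it upright on a clear bit of bench; then lower the stop rod gently until its foot rests on the dish, and only then swing the clamp lever right round to lock it. Do not force or drop the cover, shift the dish, or disturb anything else on the bench.

Things in the scene. Friction and masses are not known exactly. Their poses are not given: they have to be found in the camera images.
- press: Grey iron hand press fixed to the bench, 275 x 140 mm, yaw within 0.4 rad. Origin: on the bench under the ram axis; z up, column at y +112 to +156 mm, stop at x 0, y -68 mm. Guide block 52 x 48 mm, 210 mm high, round the ram (22 mm square, 250 mm high). Ram lever, 14 mm thick, from (44, 30) mm, 182 mm high, to a black ball at (44, 212) mm, 305 mm high. Rigid but for stop and clamp.
- stop: Depth stop: upright steel rod, 14 mm diameter, 145 mm long, foot 24 mm diameter below, knob on top. It only slides straight up and down in the boss at the end of the press, stays where it is left, moves at about 4 N; locked, it holds tens of newtons. Origin: centre of the foot's underside, 12 to 47 mm above the dish at the start. The dust cover hides its knob.
- stop_knob (a point): Centre of the stop's knob (upright steel cylinder 24 mm in diameter, 24 mm tall), 133 mm above the foot's underside. With the foot on the dish, the knob's underside is at least 24 mm above the steel flange (42 x 48 mm, 6 mm thick, its top 178 mm above the bench) on the boss.
- dish_top (a point): Centre of the upward-facing flat bottom of the copper dish (176 mm flat diameter, 194 mm over the rim, 38 mm tall), loose and bottom up on a round steel stake; z up. Two iron loop handles reach 126 mm from its centre. This face is 81 to 106 mm above the bench, differing from start to start. The stop's foot comes down on it about 68 mm from the centre.
- clamp (a joint): Angle of the clamp lever in rad: 0 to 1.5, turning anticlockwise seen from above. At 0 it points along the press's -x (towards the robot); at 1.5 it points nearly along the press's -y. It starts loose (0 to 0.55), bites on the rod from about 1.2 and is fully home at its end stop, 1.5. It needs about 2.5 N at the grip, 5 N near the end, and stays where it is left.
- clamp_grip (a point): Middle of the upper part of the lever's upright black grip: cylinder 16 mm in diameter, its top 16 mm above and its foot (on the flat lever bar) 27 mm below this point; 70 mm from the lever's pivot, 185 mm above the bench.
- clamp_pivot (a point): Point on the lever's vertical pivot axis, at press x = 0, y = -95 mm, 150 mm above the bench.
- cover: Clip-on dust cover over the stop's knob: grey plastic cap open below, 38 x 56 mm (x, y), 118 mm tall, 0.1 to 0.18 kg. Origin: centre of its underside, 163.5 mm above the bench at the start; axes along the press's. Two black sprung tabs on its +x and -x faces hook under the flange and hold it firmly until squeezed. It must rise straight 115 mm to clear the knob; it stands on its lower edge.
- cover_tabs (a point): Point on the cover's axis midway between the paddles of its two tabs, 88 mm above its underside, 30 mm below its top. Paddles 24 mm wide (y), from 24 mm below to 24 mm above it; here 61 mm over their outer faces (69 mm at their tops), flaring outwards. Pinched together with about 7 N each, they end upright, 48 mm apart; below 53 mm the hooks, at the cover's foot, are free.
- pan: Bystander: deep copper pan, 184 mm diameter, 95 mm tall, two iron handles reaching 133 mm from its centre. Origin: centre of its underside.
- funnel: Bystander: brass funnel standing mouth down, 116 mm diameter, 125 mm tall. Origin: centre of its underside.
- dapping_block: Bystander: steel dapping block, 80 x 80 x 70 mm, with rounded hollows. Origin: centre of its underside.
- ewer: Bystander: copper ewer, 100 mm diameter, 200 mm tall, with a brass handle reaching 74 mm along its +x. It stands beside the press near the stop. Origin: centre of its underside.
- flux_jar: Bystander: white jar with a wooden lid, 72 mm diameter, 105 mm tall, near the clamp lever. Origin: centre of its underside.
- oil_can: Bystander: steel oil can, 84 mm diameter, 154 mm tall to the tip of its thin spout, which reaches 62 mm along its +x. Origin: centre of its underside.
- hammer: Bystander: hammer lying flat, 280 mm long along its x, about 40 mm high. Origin: centre of its underside.
- stand_end (a point): Middle of the near short end, at bench height, of a fixed oak stand (bystander) holding four steel stakes: 100 mm (x) wide, 205 mm tall with the stakes, it runs 300 mm along +y of this point's axes, away to the left; one stake's horn sticks out 55 mm from its middle line towards -x.
- dish: The same copper dish; origin at the centre of its rim plane, 38 mm below point dish_top.
There are look-alikes about, which are no part of the job. What is shaped like the cover but pink or yellow is not meant.

How it is judged:
On the way, in this order (a step that is already met when the one before it is completed fails the run):
1. the dust cover is off and stands upright on the bench (height (world z) of cover below 0.008 m and angle between cover's own z axis and vertical below 0.1 rad and linear speed of cover below 0.02 m/s), for 0.2 s.
2. the stop's foot rests on the dish while the clamp is still loose (z of stop in the frame of dish_top between -0.003 and 0.0015 m and value of joint clamp below 1 rad), for 0.2 s.
3. the clamp lever is swung home with the foot still on the dish (z of stop in the frame of dish_top between -0.003 and 0.0015 m and value of joint clamp above 1.3 rad), for 0.2 s.
At the end, for the whole second after the job is handed in: Cover at rest upright on the bench (underside within 8 mm of it, tilt under 0.1 rad); stop's foot within 1.5 mm above (3 mm below) the dish's top face; clamp past 1.3 of its 1.5 rad; dish moved under 12 mm and level within 0.05 rad (all of step 1 and all of step 3 and distance of dish_top from where it was at the start of the episode below 0.012 m and angle between dish_top's own z axis and vertical below 0.05 rad); the robot touches nothing.
It fails at once if a bystander is shifted by more than 30 mm (distance of any of pan, funnel, dapping_block, ewer, flux_jar, oil_can, hammer from where it was at the start of the episode above 0.03 m).
It fails at once if the stop is driven into the dish with more than 60 N (contact force between stop and dish above 60 N).
It fails at once if the dish is shifted by more than 20 mm (distance of dish_top from where it was at the start of the episode above 0.02 m).
It fails at once if the cover is forced against the press with more than 80 N (contact force between cover and press above 80 N).
It fails at once if the cover is dropped (falls free faster than 0.8 m/s) (linear speed of cover above 0.8 m/s and contact force between the fingers and cover below 0.1 N).
It also fails if it takes over 61 s, if anything falls off the work surface, if the arm or the gripper's body presses on something with over 40 N, if the wrist force passes 120 N, or if a joint passes its speed limit or range.

## Working session

There is one attempt and no reset: what is moved stays moved. The work goes in short steps, Python scripts to look and compute and a tool call to move; the robot and the scene stay as the last step left them, time stands still between calls to the robot, and variables do not carry over. Pictures are saved under pics/ and viewed, on a budget of 10 in all, crops included, one or two more only if the job needs it, and the job is handed in when it is done.

Besides the shell and the picture viewer there is one more tool, called in YAML: its name, and indented under it one key for each argument. move_arm: Moves the arm, as the interface text tells. Shifts and turns lie within -1 to 1; 1 stands for 1000 mm of shift or 30 degrees of turn. Its arguments: {"type":"object","properties":{"targets":{"type":"array"},"fingers":{"type":"number"},"grip_force":{"type":"number"}},"required":["targets"]}

```bash
mkdir -p pics; cat > h.py <<'E'
import numpy as np,cv2
from station import ctrl
def cam(n):
    i=ctrl.camera_info(n);R=cv2.Rodrigues(np.array(i['rvec'],float))[0];t=np.array(i['tvec'],float).ravel()
    return i,R,t
def ray(c,u,v):
    i,R,t=c;d=R.T@np.array([(u-i['cx'])/i['fx'],(v-i['cy'])/i['fy'],1]);return -R.T@t,d
def onz(c,u,v,z):
    o,d=ray(c,u,v);return o+d*(z-o[2])/d[2]
def proj(c,p):
    i,R,t=c;q=R@np.array(p,float)+t;return np.array([i['fx']*q[0]/q[2]+i['cx'],i['fy']*q[1]/q[2]+i['cy']])
E
python3 - <<'E'
from h import *
for n in('scene','top'):
    im=ctrl.camera(n);cv2.imwrite(f'pics/{n}0.png',im[:,:,::-1])
    c=cam(n);print(n,c[0],-c[1].T@c[2])
print(ctrl.get_obs())
a=cv2.imread('pics/scene0.png');b=cv2.imread('pics/top0.png')
cv2.imwrite('pics/scene_b.png',cv2.resize(a,(800,600),interpolation=cv2.INTER_CUBIC));cv2.imwrite('pics/top_b.png',cv2.resize(b,(800,600),interpolation=cv2.INTER_CUBIC))
E
```

```text
scene {'fx': 534.7822024527374, 'fy': 534.7822024527374, 'cx': 277.5484165995776, 'cy': 208.12286994843194, 'rvec': array([ 1.05613556,  2.63597571, -0.72525981]), 'tvec': array([ 0.37684085, -0.23441205,  1.99171359])} [1.13587708 0.61134739 1.58111312]
top {'fx': 545.2064114200642, 'fy': 545.2064114200642, 'cx': 283.8929342300352, 'cy': 201.88718753695116, 'rvec': array([ 2.12253252, -2.12173199,  0.2019331 ]), 'tvec': array([-0.01172893,  0.57482548,  1.59948245])} [ 0.26332729 -0.01109552  1.6791193 ]
{'time_s': 0.1, 'qpos': array([ 1.15342019e+00,  3.00411479e-01,  1.52149634e+00, -3.30387761e-05,
        1.32066997e+00, -6.66146635e-02]), 'joint_vel': array([ 0.00074301, -0.00086676, -0.00049825,  0.0010289 , -0.00101715,
       -0.00013398]), 'tau': array([ 2.05116262e-04, -5.32647979e+01, -3.53282762e+01,  7.08649191e-02,
        2.35559035e-02, -8.70097551e-05]), 'ee_pos': array([0.18891666, 0.51630379, 0.20495487]), 'eef_rot': array([-3.14060757e+00, -3.36445315e-05,  2.79083935e+00]), 'force': array([-0.91091232,  0.35243747,  0.3267578 ]), 'moment': array([ 0.02780965,  0.01892475, -0.00961265]), 'grip_width': 0.0939576540548044}
```

View pics/scene_b.png

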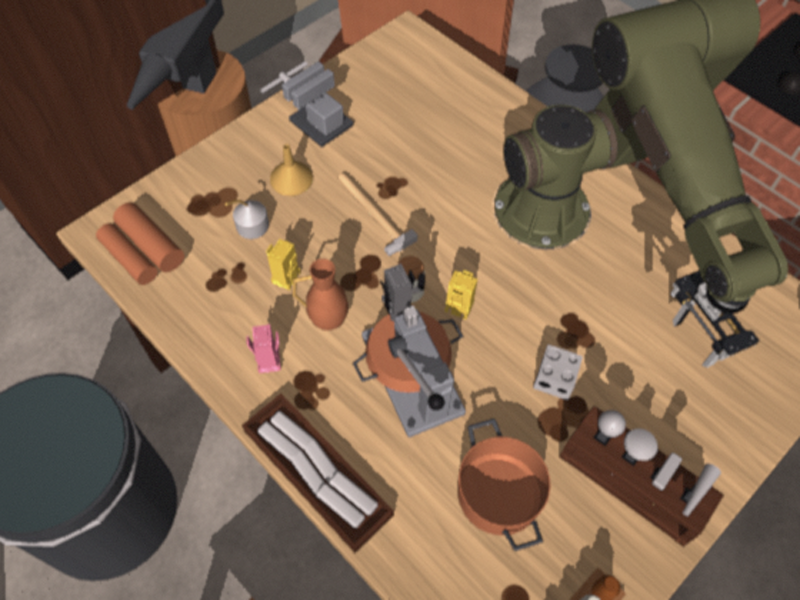

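View pics/top_b.png

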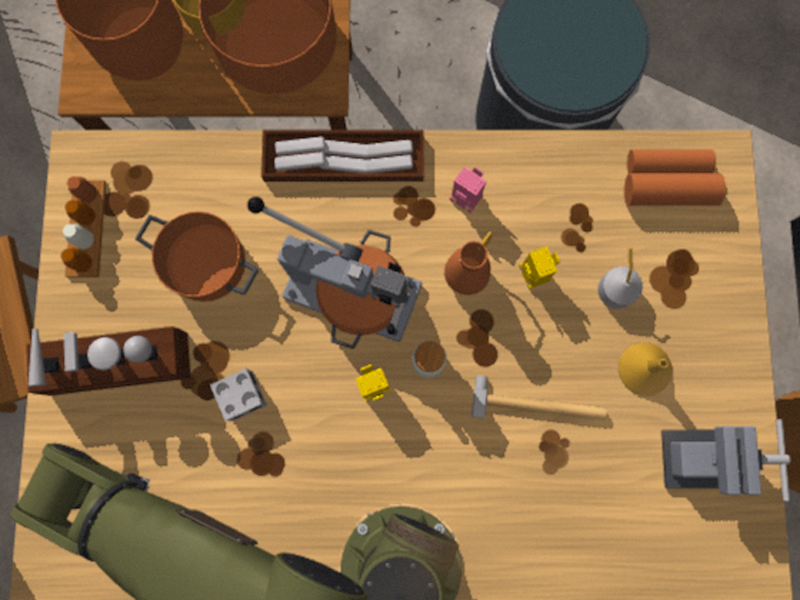

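The scene view shows the press around (410,340), with the ewer at (325,300). In the top view the press is around (350,285), the grey cover is at about (390,283), and the flux jar is at (430,357). I'll zoom in on both views.

```bash
python3 - <<'E'
import cv2,numpy as np
a=cv2.imread('pics/scene0.png')[175:310,225:360];b=cv2.imread('pics/top0.png')[150:270,190:330]
a=cv2.resize(a,(400,400),interpolation=cv2.INTER_CUBIC);b=cv2.resize(b,(400,343),interpolation=cv2.INTER_CUBIC)
o=np.zeros((400,800,3),np.uint8);o[:,:400]=a;o[:343,400:]=b
o=cv2.convertScaleAbs(o,alpha=1.5,beta=20)
cv2.imwrite('pics/z1.png',o)
E
```

```text
(no output)
```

View pics/z1.png

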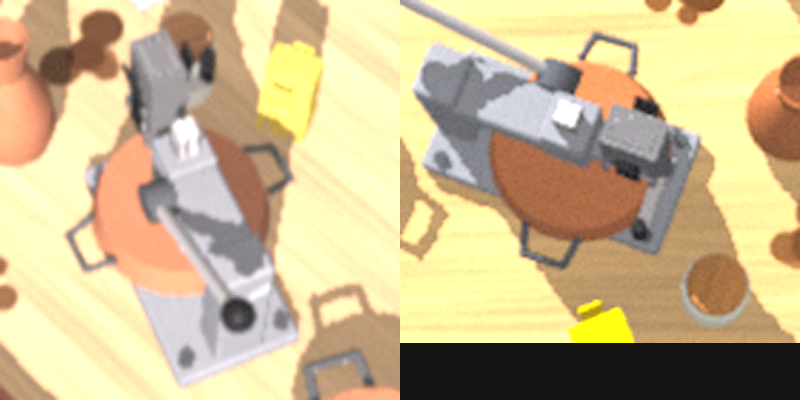

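```bash
python3 - <<'E'
from h import *
T=cam('top');S=cam('scene')
def tri(a,b):
    A=[];o1,d1=ray(T,*a);o2,d2=ray(S,*b)
    k=np.linalg.lstsq(np.c_[d1,-d2],o2-o1,rcond=None)[0];p,q=o1+k[0]*d1,o2+k[1]*d2
    return (p+q)/2,np.linalg.norm(p-q)
print('ram',onz(T,248.8,189.6,.25),onz(S,286.8,221.2,.25))
print('cov',onz(T,273,198,.2815),onz(S,278,190,.2815))
print('ball',onz(T,179,143,.305),onz(S,305.3,281.3,.305))
print('grip',onz(T,274,230.5,.201),onz(S,294.2,195.2,.201))
for n,u,v,z in [('ewer',471*.7,252*.7,.2),('jar',430*.7,357*.7,.105),('yellow1',372*.7,382*.7,.118),('yellow2',540*.7,266*.7,.118),('hammer head',482*.7,396*.7,.04),('dap',237*.7,394*.7,.07)]:
    print(n,onz(T,u,v,z))
ram=(onz(T,248.8,189.6,.25)+onz(S,286.8,221.2,.25))/2;ball=(onz(T,179,143,.305)+onz(S,305.3,281.3,.305))/2
v=(ball-ram)[:2];print('yaw',np.arctan2(v[1],v[0])-np.arctan2(212,44))
# plausibility: dish ellipse by colour in top
E
```

```text
ram [0.57086234 0.08261719 0.25      ] [0.58057211 0.09428744 0.25      ]
cov [0.54165789 0.01702083 0.2815    ] [0.53954491 0.01469678 0.2815    ]
ball [0.68382444 0.26346672 0.305     ] [0.69341258 0.27569681 0.305     ]
grip [0.46712616 0.01553516 0.201     ] [0.47975195 0.02544706 0.201     ]
ewer [ 0.61934275 -0.13913431  0.2       ]
jar [ 0.42385453 -0.06100486  0.105     ]
yellow1 [0.37254765 0.05538885 0.118     ]
yellow2 [ 0.60961922 -0.28738865  0.118     ]
hammer head [ 0.34900091 -0.17116888  0.04      ]
dap [0.35131766 0.33399554 0.07      ]
yaw -0.35274720231395706
```

```bash
cat >> h.py <<'E'
from scipy.spatial.transform import Rotation as Ro
def rel(p,yaw,pr=True):
    o=ctrl.get_obs();R0=Ro.from_euler('xyz',o['eef_rot']);Rt=Ro.from_euler('xyz',[np.pi,0,yaw])
    s=R0.inv().apply(np.array(p)-o['ee_pos']);r=(R0.inv()*Rt).as_rotvec()/np.radians(30)
    print('t=%.2f'%o['time_s'],'rel',np.r_[s,r].round(4),'pos',o['ee_pos'].round(4),'rot',o['eef_rot'].round(3),'F',o['force'].round(1),'w',round(o['grip_width'],4))
E
python3 -c "
from h import *
rel([.52,.03,.405],1.218)"
```

```text
t=0.10 rel [-4.7800e-01 -3.4310e-01 -1.9970e-01 -1.5000e-03  1.4000e-03  3.0039e+00] pos [0.1889 0.5163 0.205 ] rot [-3.141 -0.     2.791] F [-0.9  0.4  0.3] w 0.094
```

move_arm:
  targets:
    - [0,0,-0.04,0,0,0]
    - [0,0,-0.08,0,0,0]
    - [0,0,-0.12,0,0,0]
    - [0,0,-0.16,0,0,0]
    - [0,0,-0.2,0,0,0]
  fingers: 1

```text
time_s: 0.52
ee_pos: [0.1888, 0.516, 0.4073]
eef_rot: [-3.141, -0.0, 2.791]
force: [0.4, 0.8, 0.1]
grip_width: 0.0942
```

move_arm:
  targets:
    - [-0.03,-0.023,0,0,0,0.2]
    - [-0.06,-0.045,0,0,0,0.4]
    - [-0.09,-0.067,0,0,0,0.6]
    - [-0.12,-0.09,0,0,0,0.8]
    - [-0.16,-0.114,0,0,0,1.0]

```text
time_s: 0.93
ee_pos: [0.297, 0.3568, 0.4054]
eef_rot: [-3.142, -0.0, 2.263]
force: [1.0, 0.6, -0.1]
grip_width: 0.094
```

```bash
python3 -c "
from h import *
rel([.52,.03,.405],1.218)"
```

```text
t=0.93 rel [-3.9390e-01 -3.6900e-02  4.0000e-04 -2.0000e-04 -1.0000e-04  1.9958e+00] pos [0.297  0.3568 0.4054] rot [-3.142 -0.     2.263] F [ 1.   0.6 -0.1] w 0.094
```

move_arm:
  targets:
    - [-0.04,-0.004,0,0,0,0.2]
    - [-0.08,-0.007,0,0,0,0.4]
    - [-0.12,-0.011,0,0,0,0.6]
    - [-0.16,-0.015,0,0,0,0.8]
    - [-0.197,-0.018,0,0,0,1.0]

```text
time_s: 1.35
ee_pos: [0.4102, 0.1935, 0.4054]
eef_rot: [-3.142, 0.0, 1.738]
force: [0.9, 0.8, 0.0]
grip_width: 0.0938
```

```bash
python3 -c "
from h import *
rel([.52,.03,.405],1.218)"
```

```text
t=1.35 rel [-1.795e-01  8.110e-02  4.000e-04 -1.000e-04  2.000e-04  9.933e-01] pos [0.4102 0.1935 0.4054] rot [-3.142  0.     1.738] F [0.9 0.8 0. ] w 0.0938
```

move_arm:
  targets:
    - [-0.036,0.016,0,0,0,0.2]
    - [-0.072,0.032,0,0,0,0.4]
    - [-0.108,0.048,0,0,0,0.6]
    - [-0.144,0.065,0,0,0,0.8]
    - [-0.18,0.081,0,0,0,0.99]

```text
time_s: 1.77
ee_pos: [0.521, 0.0303, 0.4052]
eef_rot: [-3.141, 0.0, 1.22]
force: [0.5, 0.9, 0.2]
grip_width: 0.0937
```

```bash
python3 - <<'E'
from h import *
rel([.54,.018,.405],1.218)
c=cam('wrist');im=ctrl.camera('wrist')[:,:,::-1];cv2.imwrite('pics/w1.png',im);np.save('w1.npy',np.r_[c[0]['rvec'],c[0]['tvec']])
print(c[0]['fx'],c[0]['cx'],c[0]['cy'],-c[1].T@c[2],c[1])
for p in [(.54,.018,.2815),(.575,.085,.25)]:print(proj(c,p))
cv2.imwrite('pics/w1b.png',cv2.resize(im,(800,600)))
E
```

```text
t=1.77 rel [-0.005   0.0221  0.0002 -0.0006  0.0001  0.0035] pos [0.521  0.0303 0.4052] rot [-3.141  0.     1.22 ] F [0.5 0.9 0.2] w 0.0937
358.44719360657217 280.6870491074654 210.6355130869538 [0.54440719 0.09366841 0.58444671] [[ 9.39119189e-01 -3.43591538e-01  6.61352384e-05]
 [-3.34083451e-01 -9.13086272e-01  2.33798435e-01]
 [-8.02707769e-02 -2.19586691e-01 -9.72285085e-01]]
[305.81713933 210.33138778]
[315.67496442 121.74990125]
```

View pics/w1b.png

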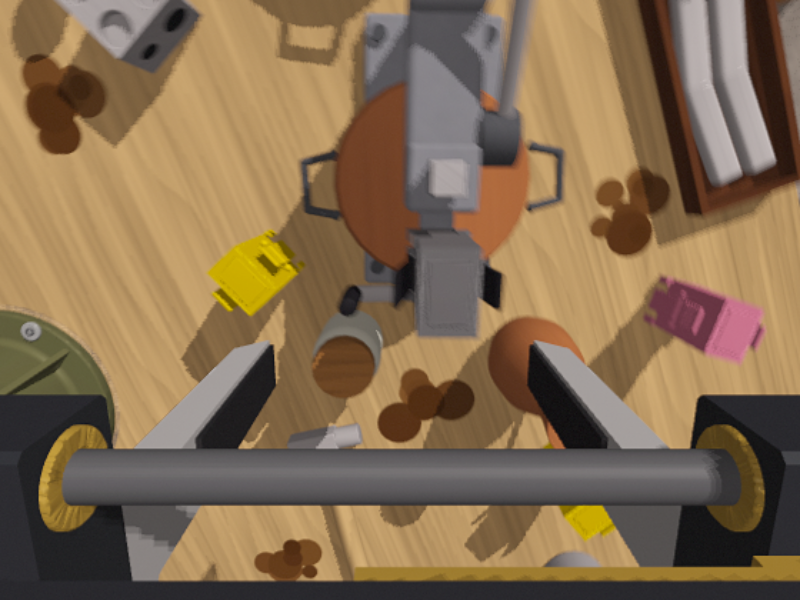

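The wrist view shows the grey cover's top at about (448,295), its black tabs at (403,285) and (492,285), the clamp grip at (349,300), and the ewer at (535,360). Next I'll measure edges along profiles.

```bash
python3 - <<'E'
from h import *
im=cv2.imread('pics/w1.png').astype(int);g=im.mean(2).astype(int)
for r in (196,206,216,226):print(r,list(zip(range(280,346,2),g[r,280:346:2])))
for k in (304,314,324):print(k,list(zip(range(156,246,2),g[156:246:2,k])))
v=np.load('w1.npy');i=ctrl.camera_info('wrist');c=(i,cv2.Rodrigues(v[:3])[0],v[3:])
for n,u,w,z in [('ram',448*.7,179*.7,.25),('grip',349*.7,294*.7,.195),('pulleyR',0,0,.2)]:print(n,onz(c,u,w,z))
# axis edges of the press base/ arm for yaw: arm beam edges
E
```

```text
196 [(280, np.int64(26)), (282, np.int64(15)), (284, np.int64(13)), (286, np.int64(15)), (288, np.int64(20)), (290, np.int64(44)), (292, np.int64(90)), (294, np.int64(101)), (296, np.int64(102)), (298, np.int64(102)), (300, np.int64(97)), (302, np.int64(103)), (304, np.int64(104)), (306, np.int64(104)), (308, np.int64(105)), (310, np.int64(105)), (312, np.int64(105)), (314, np.int64(105)), (316, np.int64(105)), (318, np.int64(106)), (320, np.int64(105)), (322, np.int64(105)), (324, np.int64(105)), (326, np.int64(106)), (328, np.int64(106)), (330, np.int64(104)), (332, np.int64(107)), (334, np.int64(106)), (336, np.int64(90)), (338, np.int64(55)), (340, np.int64(11)), (342, np.int64(17)), (344, np.int64(15))]
206 [(280, np.int64(25)), (282, np.int64(17)), (284, np.int64(33)), (286, np.int64(45)), (288, np.int64(51)), (290, np.int64(74)), (292, np.int64(80)), (294, np.int64(111)), (296, np.int64(110)), (298, np.int64(97)), (300, np.int64(100)), (302, np.int64(103)), (304, np.int64(103)), (306, np.int64(105)), (308, np.int64(104)), (310, np.int64(104)), (312, np.int64(105)), (314, np.in
[... 4152 characters left out ...]
(106)), (194, np.int64(105)), (196, np.int64(105)), (198, np.int64(105)), (200, np.int64(105)), (202, np.int64(105)), (204, np.int64(105)), (206, np.int64(105)), (208, np.int64(103)), (210, np.int64(104)), (212, np.int64(105)), (214, np.int64(102)), (216, np.int64(104)), (218, np.int64(102)), (220, np.int64(104)), (222, np.int64(104)), (224, np.int64(104)), (226, np.int64(99)), (228, np.int64(102)), (230, np.int64(104)), (232, np.int64(105)), (234, np.int64(102)), (236, np.int64(128)), (238, np.int64(143)), (240, np.int64(145)), (242, np.int64(144)), (244, np.int64(143))]
ram [0.57222362 0.0826853  0.25      ]
grip [0.47609682 0.02484171 0.195     ]
pulleyR [0.32984567 0.29668841 0.2       ]
```

```bash
python3 - <<'E'
from h import *
v=np.load('w1.npy');i=ctrl.camera_info('wrist');c=(i,cv2.Rodrigues(v[:3])[0],v[3:])
p=onz(c,315,204.3,.2815);r=onz(c,313.6,125.3,.25);print(p,r)
d=(r-p)[:2];print(np.hypot(*d),np.arctan2(d[1],d[0])-np.pi/2)
y=-.3507;R=np.array([[np.cos(y),-np.sin(y)],[np.sin(y),np.cos(y)]])
print('cov size',(R.T@(onz(c,335.5,204,.2815)-onz(c,293.5,204,.2815))[:2]),(R.T@(onz(c,314,235.5,.2815)-onz(c,314,173,.2815))[:2]))
print('ram->stop',r[:2]+R@[0,-.068])
st=p[:2];piv=st+R@[0,-.027];g=onz(c,349*.7,294*.7,.201)[:2]
print('grip',g,R.T@(g-piv),np.hypot(*(g-piv)))
for t in(0,.2,.4,.55):print(t,proj(c,np.r_[piv+R@[-.07*np.cos(t),-.07*np.sin(t)],.201])/.7)
rel(np.r_[p[:2],.32],1.22)
E
```

```text
[0.54922649 0.02034061 0.2815    ] [0.57222362 0.0826853  0.25      ]
0.06645094807677425 -0.3533861261785529
cov size [ 3.63473995e-02 -1.93436227e-06] [ 0.00120219 -0.055426  ]
ram->stop [0.54886186 0.0188243 ]
grip [0.47714924 0.02590209] [-0.06960077  0.00746044] 0.0699994620061125
0 [348.71223849 303.43774844]
0.2 [350.93466267 320.80954191]
0.4 [356.59631464 337.22362421]
0.55 [362.92672239 348.54060024]
t=1.82 rel [ 0.0043  0.0262  0.0837 -0.0032  0.0039 -0.0214] pos [0.5234 0.0257 0.4038] rot [-3.140e+00  2.000e-03  1.209e+00] F [ 2.8 -3.5  0.6] w 0.0939
```

move_arm:
  targets:
    - [0.002,0.013,0.02,0,0,0]
    - [0.004,0.026,0.04,0,0,0]
    - [0.004,0.026,0.06,0,0,0]
    - [0.004,0.026,0.08,0,0,0]
    - [0.004,0.026,0.085,0,0,0]

```text
time_s: 2.23
ee_pos: [0.5454, 0.0272, 0.3169]
eef_rot: [-3.137, 0.002, 1.225]
force: [0.2, -0.2, -0.6]
grip_width: 0.094
```

move_arm:
  targets:
    - [0,0,0,0,0,0]
    - [0,0,0,0,0,0]
    - [0,0,0,0,0,0]
    - [0,0,0,0,0,0]
    - [0,0,0,0,0,0]

```text
time_s: 2.65
ee_pos: [0.5462, 0.0273, 0.3213]
eef_rot: [3.14, -0.0, 1.225]
force: [-0.6, 0.0, -0.4]
grip_width: 0.0943
```

```bash
python3 - <<'E'
from h import *
rel([.549,.020,.2325],1.219)
c=cam('wrist');im=ctrl.camera('wrist')[:,:,::-1];cv2.imwrite('pics/w2.png',im);np.save('w2.npy',np.r_[c[0]['rvec'],c[0]['tvec']])
rel([.549,.020,.2325],1.219)
cv2.imwrite('pics/w2b.png',cv2.resize(im,(800,600)))
E
```

```text
t=2.65 rel [-0.0059  0.005   0.0888  0.0025 -0.0008  0.0121] pos [0.5462 0.0273 0.3213] rot [ 3.14  -0.     1.225] F [-0.6  0.  -0.4] w 0.0943
t=2.70 rel [-0.0059  0.005   0.0886  0.0018 -0.0006  0.0119] pos [0.5462 0.0272 0.3211] rot [ 3.141 -0.     1.225] F [-0.4 -0.4 -0.1] w 0.0942
```

View pics/w2b.png

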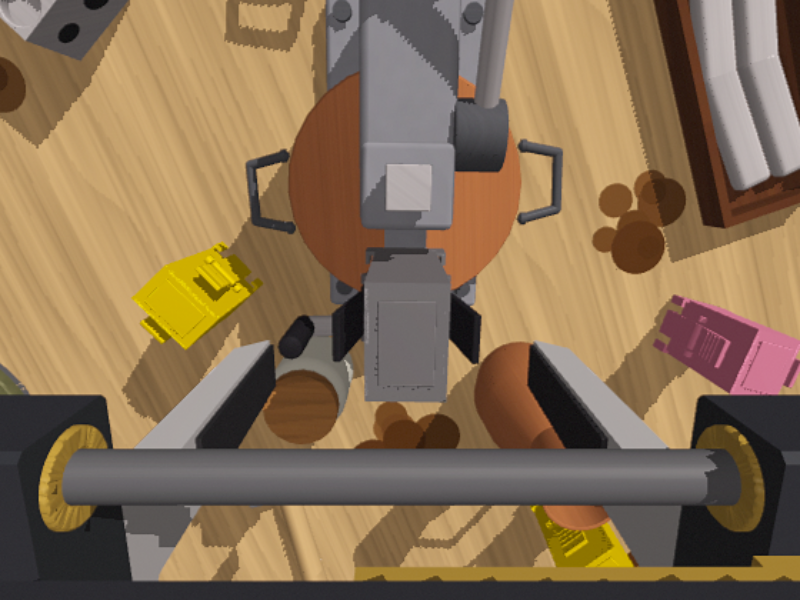

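The wrist view shows the cover's top at x 365–447, y 283–401, centred between the fingers at about x 402. The ewer is at (520,400), close to the right finger, so I'll compute the correction.

```bash
python3 - <<'E'
from h import *
i,R,t=cam('wrist');c=(i,R,t)
g=cv2.imread('pics/w2.png').astype(int).mean(2).astype(int)
print(g[186:206,284],'\n',g[274:290,284]);print(g[260,246:262],g[260,306:322])
for u,v in [(284.2,239.4),(284,281),(284,198)]:print(onz(c,u,v,.2815))
print('ram',onz(c,409*.7,187*.7,.25))
for u,v in [(475,400),(590,420),(520,345)]:print('ewer?',onz(c,u*.7,v*.7,.08))
E
```

```text
[ 98 100 100 100  99 101 100  98 100 100  99  99 109 110 111 110 110 109
 109 110] 
 [109 107 109 108 107 107 107 135 146 149 152 151 151 117  92  71]
[167 111  89  88  87  90  95  99 101 109 109 109 109 109 108 109] [109 108 109 108 118 110 106 141 154 154 154 153 156 159 162 158]
[0.5472163  0.02262684 0.2815    ]
[ 0.53742589 -0.00440071  0.2815    ]
[0.55618885 0.04812611 0.2815    ]
ram [0.57151501 0.08540194 0.25      ]
ewer? [ 0.56652677 -0.1115151   0.08      ]
ewer? [ 0.65741941 -0.16477828  0.08      ]
ewer? [ 0.61872814 -0.07595419  0.08      ]
```

move_arm:
  targets:
    - [-0.005,0.0032,0.01,0,0,0.01]
    - [-0.005,0.0032,0.03,0,0,0.01]
    - [-0.005,0.0032,0.05,0,0,0.01]
    - [-0.005,0.0032,0.07,0,0,0.01]
    - [-0.005,0.0032,0.088,0,0,0.01]

```text
time_s: 3.12
ee_pos: [0.5471, 0.021, 0.2306]
eef_rot: [-3.141, 0.0, 1.22]
force: [-0.3, -0.2, 0.9]
grip_width: 0.0938
```

move_arm:
  targets:
    - [0,0,0,0,0,0]
    - [0,0,0,0,0,0]
    - [0,0,0,0,0,0]
    - [0,0,0,0,0,0]
    - [0,0,0,0,0,0]
  fingers: -1
  grip_force: 25

```text
time_s: 3.53
ee_pos: [0.5478, 0.0214, 0.2336]
eef_rot: [3.14, -0.001, 1.22]
force: [-1.0, -0.2, 3.2]
grip_width: 0.0639
```

move_arm:
  targets:
    - [0,0,0,0,0,0]
    - [0,0,0,0,0,0]
    - [0,0,0,0,0,0]
    - [0,0,0,0,0,0]
    - [0,0,0,0,0,0]

```text
time_s: 3.95
ee_pos: [0.5476, 0.0215, 0.2336]
eef_rot: [3.14, -0.001, 1.22]
force: [-2.5, -0.1, 7.2]
grip_width: 0.0472
```

move_arm:
  targets:
    - [0,0,-0.001,0,0,0]
    - [0,0,-0.003,0,0,0]
    - [0,0,-0.006,0,0,0]
    - [0,0,-0.01,0,0,0]
    - [0,0,-0.015,0,0,0]

```text
time_s: 4.37
ee_pos: [0.5473, 0.0214, 0.2476]
eef_rot: [-3.141, 0.0, 1.22]
force: [-0.2, 0.5, -0.7]
grip_width: 0.0473
```

move_arm:
  targets:
    - [0,0,-0.02,0,0,0]
    - [0,0,-0.045,0,0,0]
    - [0,0,-0.07,0,0,0]
    - [0,0,-0.095,0,0,0]
    - [0,0,-0.12,0,0,0]

```text
time_s: 4.78
ee_pos: [0.5471, 0.0214, 0.3692]
eef_rot: [3.141, -0.0, 1.22]
force: [0.3, -1.0, -0.2]
grip_width: 0.0474
```

```bash
python3 - <<'E'
from h import *
rel([.40,-.12,.385],1.22)
c=cam('top');im=ctrl.camera('top')[:,:,::-1].copy()
for x in np.arange(.25,.71,.05):
  for y in np.arange(-.4,.31,.1):
    u,v=proj(c,(x,y,0));cv2.circle(im,(int(u),int(v)),1,(255,0,0),-1)
    if abs(x*10%1)<.01 or abs(x*10%1)>.99:cv2.putText(im,'%.1f,%.1f'%(x,y),(int(u)+2,int(v)),0,.25,(255,0,0))
cv2.imwrite('pics/t3.png',cv2.resize(im[100:400,130:530],(800,600),interpolation=cv2.INTER_CUBIC))
E
```

```text
t=4.78 rel [-1.834e-01 -8.960e-02 -1.590e-02  6.000e-04 -2.000e-04  1.000e-04] pos [0.5471 0.0214 0.3692] rot [ 3.141 -0.     1.22 ] F [ 0.3 -1.  -0.2] w 0.0474
```

View pics/t3.png

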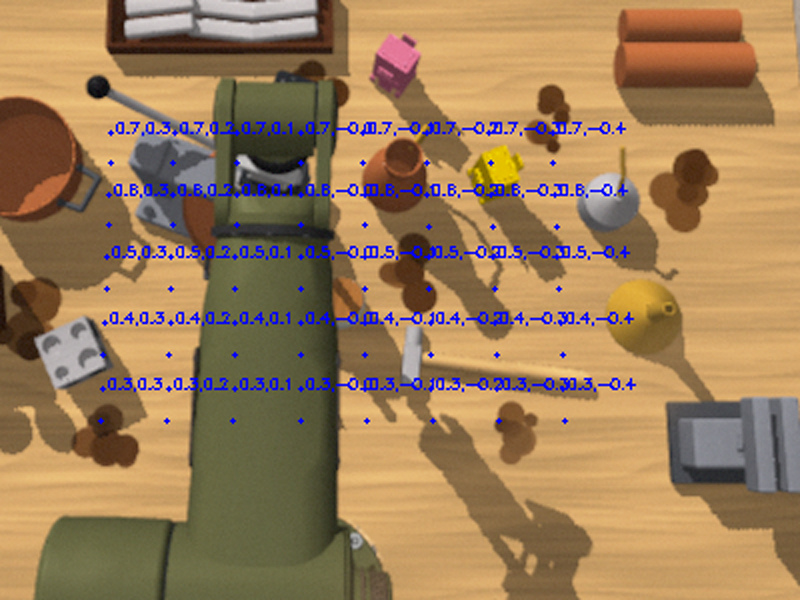

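The top view shows clear bench around (0.46,−0.26), between the ewer, the hammer and the yellow cap. The dark patches there are flat stains.

move_arm:
  targets:
    - [-0.02,0.002,0,0,0,0]
    - [-0.05,0.003,0,0,0,0]
    - [-0.08,0.004,0,0,0,0]
    - [-0.11,0.006,0,0,0,0]
    - [-0.145,0.008,0,0,0,0]

```text
time_s: 5.25
ee_pos: [0.5045, -0.1182, 0.3677]
eef_rot: [3.141, -0.0, 1.221]
force: [-0.5, 0.4, -1.0]
grip_width: 0.0474
```

move_arm:
  targets:
    - [-0.035,0.002,0,0,0,0]
    - [-0.07,0.003,0,0,0,0]
    - [-0.105,0.005,0,0,0,0]
    - [-0.135,0.006,0,0,0,0]
    - [-0.15,0.007,0,0,0,0]

```text
time_s: 5.67
ee_pos: [0.4588, -0.2636, 0.3676]
eef_rot: [3.142, 0.001, 1.218]
force: [0.9, 0.1, -0.8]
grip_width: 0.0471
```

move_arm:
  targets:
    - [0,0,0.03,0,0,0]
    - [0,0,0.07,0,0,0]
    - [0,0,0.11,0,0,0]
    - [0,0,0.15,0,0,0]
    - [0,0,0.18,0,0,0]

```text
time_s: 6.08
ee_pos: [0.4592, -0.2603, 0.1846]
eef_rot: [-3.14, -0.0, 1.22]
force: [-0.0, -1.3, -1.5]
grip_width: 0.0471
```

```bash
python3 - <<'E'
from h import *
rel([.46,-.26,.0685],1.22)
c=cam('wrist');im=ctrl.camera('wrist')[:,:,::-1];cv2.imwrite('pics/w4b.png',cv2.resize(im,(800,600)))
E
```

```text
t=6.08 rel [ 0.0005  0.0009  0.1161 -0.0039 -0.0009 -0.0003] pos [ 0.4592 -0.2603  0.1846] rot [-3.14 -0.    1.22] F [-0.  -1.3 -1.5] w 0.0471
```

View pics/w4b.png

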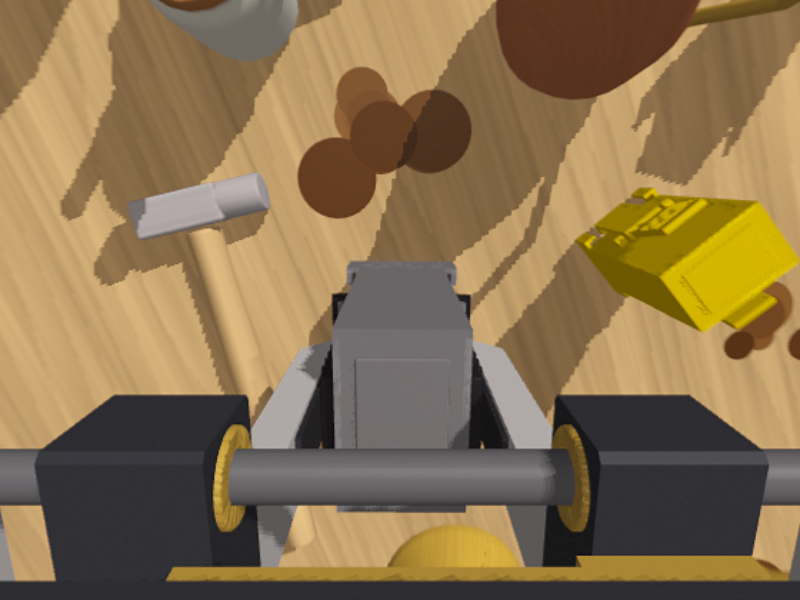

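The wrist view shows the cover held upright between the fingers at (400,400), with clear bench beneath it. The hammer is at (220,250) and the yellow cap at (690,260), both clear.

move_arm:
  targets:
    - [0,0,0.03,0,0,0]
    - [0,0,0.06,0,0,0]
    - [0,0,0.09,0,0,0]
    - [0,0,0.1,0,0,0]
    - [0,0,0.106,0,0,0]

```text
time_s: 6.55
ee_pos: [0.4601, -0.2607, 0.0812]
eef_rot: [-3.14, -0.0, 1.22]
force: [-0.3, 0.3, -0.8]
grip_width: 0.0472
```

move_arm:
  targets:
    - [0,0,0.001,0,0,0]
    - [0,0,0.003,0,0,0]
    - [0,0,0.005,0,0,0]
    - [0,0,0.006,0,0,0]
    - [0,0,0.006,0,0,0]

```text
time_s: 6.97
ee_pos: [0.4603, -0.2609, 0.0761]
eef_rot: [3.141, 0.0, 1.22]
force: [0.1, 0.6, -1.0]
grip_width: 0.0474
```

move_arm:
  targets:
    - [0,0,0.001,0,0,0]
    - [0,0,0.002,0,0,0]
    - [0,0,0.003,0,0,0]
    - [0,0,0.004,0,0,0]
    - [0,0,0.005,0,0,0]

```text
time_s: 7.38
ee_pos: [0.4601, -0.2608, 0.0703]
eef_rot: [-3.141, -0.0, 1.22]
force: [-0.0, -0.5, -1.3]
grip_width: 0.0475
```

move_arm:
  targets:
    - [0,0,0.0005,0,0,0]
    - [0,0,0.001,0,0,0]
    - [0,0,0.001,0,0,0]
    - [0,0,0.001,0,0,0]
    - [0,0,0.001,0,0,0]

```text
time_s: 7.8
ee_pos: [0.4601, -0.2608, 0.0701]
eef_rot: [3.141, 0.0, 1.22]
force: [-4.2, 1.1, 8.8]
grip_width: 0.0471
```

move_arm:
  targets:
    - [0,0,-0.0005,0,0,0]
    - [0,0,-0.0005,0,0,0]
    - [0,0,-0.0005,0,0,0]
    - [0,0,-0.0005,0,0,0]
    - [0,0,-0.0005,0,0,0]
  fingers: 1

```text
time_s: 8.22
ee_pos: [0.4601, -0.2608, 0.0699]
eef_rot: [3.142, -0.0, 1.22]
force: [0.4, 0.5, -0.0]
grip_width: 0.077
```

move_arm:
  targets:
    - [0,0,-0.0005,0,0,0]
    - [0,0,-0.0005,0,0,0]
    - [0,0,-0.0005,0,0,0]
    - [0,0,-0.0005,0,0,0]
    - [0,0,-0.0005,0,0,0]

```text
time_s: 8.63
ee_pos: [0.4601, -0.2608, 0.0705]
eef_rot: [-3.142, 0.0, 1.22]
force: [0.2, -0.1, 0.1]
grip_width: 0.0942
```

move_arm:
  targets:
    - [0,0,-0.01,0,0,0]
    - [0,0,-0.03,0,0,0]
    - [0,0,-0.06,0,0,0]
    - [0,0,-0.1,0,0,0]
    - [0,0,-0.14,0,0,0]

```text
time_s: 9.05
ee_pos: [0.4596, -0.2604, 0.2126]
eef_rot: [-3.141, -0.0, 1.22]
force: [-0.5, -0.3, -0.2]
grip_width: 0.0935
```

move_arm:
  targets:
    - [0,0,-0.04,0,0,0]
    - [0,0,-0.08,0,0,0]
    - [0,0,-0.12,0,0,0]
    - [0,0,-0.15,0,0,0]
    - [0,0,-0.15,0,0,0]

```text
time_s: 9.47
ee_pos: [0.4606, -0.261, 0.3678]
eef_rot: [3.132, 0.002, 1.22]
force: [0.4, 0.3, 0.3]
grip_width: 0.094
```

```bash
python3 - <<'E'
from h import *
rel([.53,.06,.36],1.22)
im=ctrl.camera('wrist')[:,:,::-1];cv2.imwrite('pics/w5b.png',cv2.resize(im,(800,600)))
E
```

```text
t=9.47 rel [ 0.3254 -0.0452  0.0066  0.0187  0.0044  0.    ] pos [ 0.4606 -0.261   0.3678] rot [3.132e+00 2.000e-03 1.220e+00] F [0.4 0.3 0.3] w 0.094
```

View pics/w5b.png

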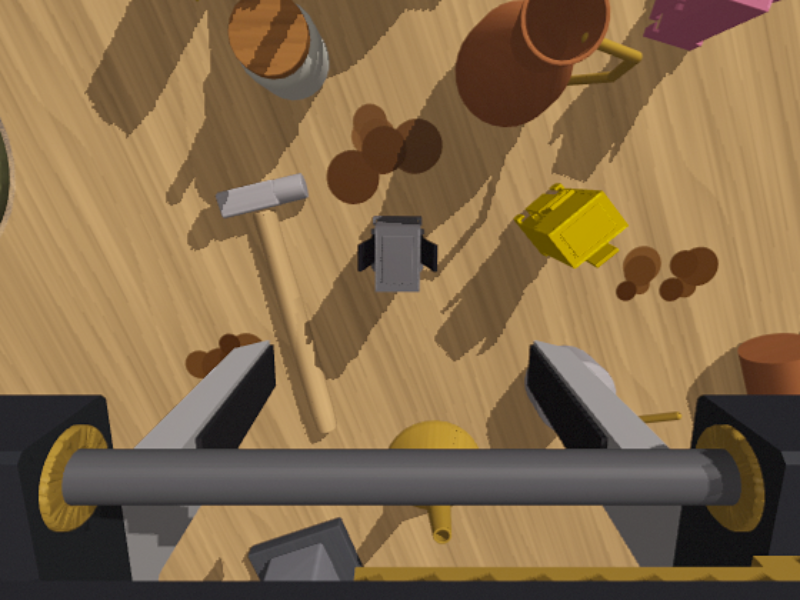

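The view shows the cover standing upright and free at (398,255), with nothing around it disturbed. Going back over the stop with the fingers closed.

move_arm:
  targets:
    - [0.03,-0.002,0,0,0,0]
    - [0.06,-0.003,0,0,0,0]
    - [0.09,-0.005,0,0,0,0]
    - [0.12,-0.006,0,0,0,0]
    - [0.15,-0.008,0,0,0,0]
  fingers: -1
  grip_force: 20

```text
time_s: 9.93
ee_pos: [0.504, -0.1157, 0.3596]
eef_rot: [-3.14, 0.0, 1.22]
force: [-0.0, 0.4, 0.2]
grip_width: 0.0642
```

move_arm:
  targets:
    - [0.035,-0.002,0,0,0,0]
    - [0.07,-0.003,0,0,0,0]
    - [0.1,-0.005,0,0,0,0]
    - [0.13,-0.006,0,0,0,0]
    - [0.145,-0.0075,0,0,0,0]

```text
time_s: 10.35
ee_pos: [0.547, 0.0244, 0.3593]
eef_rot: [-3.14, 0.0, 1.222]
force: [-0.5, -0.0, 0.3]
grip_width: 0.031
```

move_arm:
  targets:
    - [0,0,0,0,0,0]
    - [0,0,0,0,0,0]
    - [0,0,0,0,0,0]
    - [0,0,0,0,0,0]
    - [0,0,0,0,0,0]

```text
time_s: 10.77
ee_pos: [0.5467, 0.0206, 0.3605]
eef_rot: [-3.142, 0.0, 1.219]
force: [0.9, -0.3, 0.1]
grip_width: 0.0007
```

```bash
python3 - <<'E'
from h import *
rel([.5475,.0215,.31],1.22)
c=cam('wrist');np.save('w6.npy',np.r_[c[0]['rvec'],c[0]['tvec']]);im=ctrl.camera('wrist')[:,:,::-1];cv2.imwrite('pics/w6.png',im);cv2.imwrite('pics/w6b.png',cv2.resize(im,(800,600)))
for z in(.24,.27,.298):print(z,proj(c,(.5475,.0215,z))/.7)
E
```

```text
t=10.77 rel [ 0.0011  0.0004  0.0505 -0.      0.0001 -0.0026] pos [0.5467 0.0206 0.3605] rot [-3.142  0.     1.219] F [ 0.9 -0.3  0.1] w 0.0007
0.24 [401.21048721 291.86384244]
0.27 [401.25750132 303.84373106]
0.298 [401.31125765 317.54163546]
```

View pics/w6b.png

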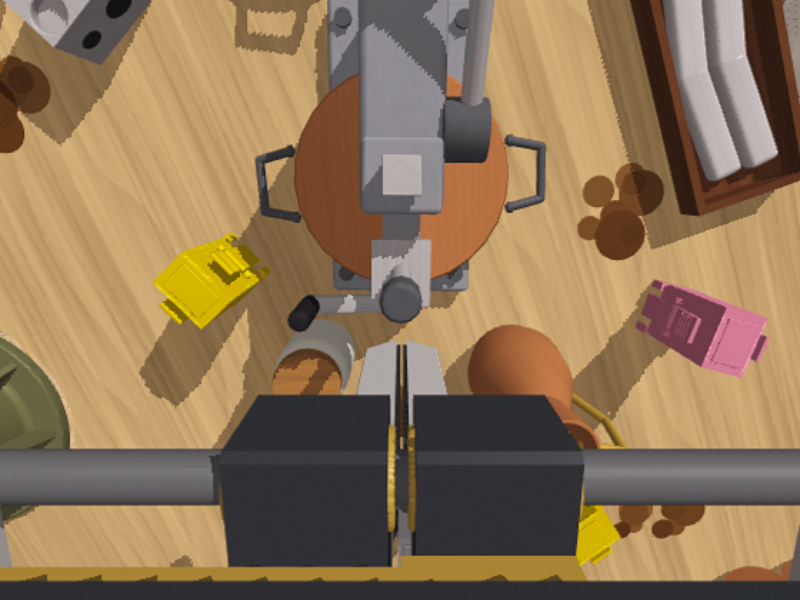

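The knob's top is at (401,301), in line with the predicted axis, and its height is about 0.265 m. The clamp grip is at (303,312), so the lever is near 0 rad. Descending.

move_arm:
  targets:
    - [0.001,0.0005,0.02,0,0,0]
    - [0.001,0.0005,0.04,0,0,0]
    - [0.001,0.0005,0.06,0,0,0]
    - [0.001,0.0005,0.072,0,0,0]
    - [0.001,0.0005,0.078,0,0,0]

```text
time_s: 11.23
ee_pos: [0.5472, 0.0219, 0.2807]
eef_rot: [-3.139, 0.001, 1.219]
force: [-0.2, -0.4, -1.1]
grip_width: 0.0012
```

move_arm:
  targets:
    - [0,0,0.002,0,0,0]
    - [0,0,0.004,0,0,0]
    - [0,0,0.006,0,0,0]
    - [0,0,0.008,0,0,0]
    - [0,0,0.01,0,0,0]

```text
time_s: 11.65
ee_pos: [0.5479, 0.0223, 0.2728]
eef_rot: [3.141, -0.0, 1.22]
force: [-0.1, -0.3, 0.4]
grip_width: 0.0004
```

move_arm:
  targets:
    - [0,0,0.002,0,0,0]
    - [0,0,0.004,0,0,0]
    - [0,0,0.006,0,0,0]
    - [0,0,0.008,0,0,0]
    - [0,0,0.01,0,0,0]

```text
time_s: 12.07
ee_pos: [0.5478, 0.0224, 0.2626]
eef_rot: [3.141, -0.0, 1.22]
force: [-0.6, -0.4, 4.1]
grip_width: 0.0007
```

move_arm:
  targets:
    - [0,0,0.001,0,0,0]
    - [0,0,0.002,0,0,0]
    - [0,0,0.003,0,0,0]
    - [0,0,0.004,0,0,0]
    - [0,0,0.005,0,0,0]

```text
time_s: 12.48
ee_pos: [0.5478, 0.0224, 0.2574]
eef_rot: [3.141, -0.0, 1.22]
force: [0.7, 0.2, 3.2]
grip_width: 0.0006
```

move_arm:
  targets:
    - [0,0,0.0006,0,0,0]
    - [0,0,0.0012,0,0,0]
    - [0,0,0.0018,0,0,0]
    - [0,0,0.0024,0,0,0]
    - [0,0,0.003,0,0,0]

```text
time_s: 12.9
ee_pos: [0.5478, 0.0224, 0.2544]
eef_rot: [3.141, -0.0, 1.22]
force: [0.8, 0.1, 3.9]
grip_width: 0.0005
```

```bash
python3 - <<'E'
# dish height estimate from apparent flat-face diameter (176) in wrist image
from h import *
i=ctrl.camera_info('wrist');v=np.load('w6.npy');c=(i,cv2.Rodrigues(v[:3])[0],v[3:])
im=cv2.cvtColor(cv2.imread('pics/w6.png'),cv2.COLOR_BGR2HSV)
for r in (112,122,130,140,150):
    row=im[r];m=[(int(u),tuple(int(k) for k in row[u])) for u in list(range(200,214,2))+list(range(346,362,2))];print(r,m)
for z in(.08,.095,.11):
    print(z,[onz(c,u*.7,174*.7,z)[:2].round(4) for u in(294,507)],np.linalg.norm(onz(c,294*.7,174*.7,z)-onz(c,507*.7,174*.7,z)))
E
```

```text
112 [(200, (17, 122, 159)), (202, (17, 124, 132)), (204, (17, 123, 131)), (206, (13, 155, 99)), (208, (11, 171, 119)), (210, (10, 165, 116)), (212, (11, 161, 119)), (346, (12, 163, 181)), (348, (12, 163, 185)), (350, (12, 163, 181)), (352, (12, 165, 185)), (354, (11, 167, 171)), (356, (17, 115, 189)), (358, (17, 116, 185)), (360, (18, 114, 190))]
122 [(200, (17, 122, 134)), (202, (17, 124, 134)), (204, (17, 128, 133)), (206, (14, 155, 99)), (208, (10, 163, 119)), (210, (11, 164, 118)), (212, (11, 169, 115)), (346, (11, 161, 182)), (348, (12, 161, 185)), (350, (12, 157, 182)), (352, (12, 164, 185)), (354, (12, 166, 189)), (356, (18, 116, 195)), (358, (18, 115, 193)), (360, (17, 117, 188))]
130 [(200, (17, 126, 127)), (202, (18, 123, 131)), (204, (17, 124, 134)), (206, (12, 152, 97)), (208, (11, 167, 116)), (210, (11, 164, 120)), (212, (11, 166, 115)), (346, (12, 163, 181)), (348, (12, 160, 182)), (350, (12, 164, 183)), (352, (12, 163, 185)), (354, (11, 171, 151)), (356, (18, 112, 200)), (358, (18, 111, 202)), (360, (18, 114, 197))]
140 [(200, (17, 123, 133)), (202, (17, 127, 133)), (2
[... 166 characters left out ...]
2, 163, 183)), (352, (11, 167, 170)), (354, (18, 113, 200)), (356, (18, 116, 207)), (358, (18, 115, 210)), (360, (17, 104, 166))]
150 [(200, (130, 14, 53)), (202, (105, 10, 49)), (204, (135, 20, 51)), (206, (140, 14, 54)), (208, (105, 10, 49)), (210, (16, 95, 89)), (212, (11, 163, 105)), (346, (12, 162, 180)), (348, (12, 165, 182)), (350, (16, 125, 184)), (352, (18, 111, 214)), (354, (17, 110, 204)), (356, (18, 111, 205)), (358, (18, 113, 204)), (360, (18, 111, 202))]
0.08 [array([0.4839, 0.1191]), array([0.6582, 0.0551])] 0.1856060371249533
0.095 [array([0.4868, 0.1179]), array([0.6553, 0.056 ])] 0.17954970057767222
0.11 [array([0.4896, 0.1168]), array([0.6524, 0.057 ])] 0.17349336403039106
```

move_arm:
  targets:
    - [0,0,0.0006,0,0,0]
    - [0,0,0.0012,0,0,0]
    - [0,0,0.0018,0,0,0]
    - [0,0,0.0024,0,0,0]
    - [0,0,0.003,0,0,0]

```text
time_s: 13.32
ee_pos: [0.5478, 0.0224, 0.2514]
eef_rot: [3.141, -0.0, 1.22]
force: [1.1, -0.4, 4.3]
grip_width: 0.0004
```

move_arm:
  targets:
    - [0,0,0.0006,0,0,0]
    - [0,0,0.0012,0,0,0]
    - [0,0,0.0018,0,0,0]
    - [0,0,0.0024,0,0,0]
    - [0,0,0.003,0,0,0]

```text
time_s: 13.73
ee_pos: [0.5478, 0.0224, 0.2484]
eef_rot: [3.141, -0.0, 1.22]
force: [0.7, -0.3, 3.3]
grip_width: 0.0002
```

move_arm:
  targets:
    - [0,0,0.0005,0,0,0]
    - [0,0,0.001,0,0,0]
    - [0,0,0.0015,0,0,0]
    - [0,0,0.002,0,0,0]
    - [0,0,0.0025,0,0,0]

```text
time_s: 14.15
ee_pos: [0.5479, 0.0224, 0.248]
eef_rot: [3.139, -0.001, 1.22]
force: [-5.1, -0.1, 23.3]
grip_width: 0.0005
```

move_arm:
  targets:
    - [0,0,-0.002,0,0,0]
    - [0,0,-0.006,0,0,0]
    - [0,0,-0.02,0,0,0]
    - [0,0,-0.045,0,0,0]
    - [0,0,-0.07,0,0,0]

```text
time_s: 14.57
ee_pos: [0.5472, 0.0224, 0.3158]
eef_rot: [-3.139, 0.001, 1.22]
force: [0.8, 0.2, 0.8]
grip_width: -0.0
```

```bash
python3 - <<'E'
from h import *
i=ctrl.camera_info('wrist');v=np.load('w6.npy');c=(i,cv2.Rodrigues(v[:3])[0],v[3:])
g=cv2.imread('pics/w6.png').max(2)
m=((g<60)*255).astype(np.uint8);m[:, :190]=0;m[:,240:]=0;m[:195]=0;m[240:]=0
cs=max(cv2.findContours(m,0,2)[0],key=cv2.contourArea);print(cv2.minAreaRect(cs),cs.reshape(-1,2).min(0),cs.reshape(-1,2).max(0))
y=-.352;R=np.array([[np.cos(y),-np.sin(y)],[np.sin(y),np.cos(y)]]);st=np.array([.5475,.0217]);piv=st+R@[0,-.027]
for t in(-.1,0,.1,.2):
    p=piv+R@[-.07*np.cos(t),-.07*np.sin(t)];print(t,p,[proj(c,np.r_[p,z]) for z in(.201,.158)])
rel([p[0],p[1],.3],1.22)
E
```

```text
((212.57688903808594, 218.8845977783203), (15.254256248474121, 26.9029598236084), 33.6900634765625) [202 207] [223 231]
-0.1 [0.47522078 0.02692909] [array([209.29617935, 215.48996416]), array([216.90816682, 205.76169899])]
0 [0.4724831  0.02048981] [array([209.27029242, 222.40433752]), array([216.85338501, 211.98076957])]
0.1 [0.47040195 0.01380939] [array([209.95546405, 229.25467918]), array([217.43454552, 218.14836039])]
0.2 [0.46899814 0.00695458] [array([211.33513727, 235.97435163]), array([218.63806925, 224.20422752])]
t=14.57 rel [-0.0413 -0.068   0.0161 -0.0056  0.0019 -0.0001] pos [0.5472 0.0224 0.3158] rot [-3.139e+00  1.000e-03  1.220e+00] F [0.8 0.2 0.8] w -0.0
```

move_arm:
  targets:
    - [-0.006,-0.014,0,0,0,0.2]
    - [-0.012,-0.028,0,0,0,0.4]
    - [-0.018,-0.042,0,0,0,0.6]
    - [-0.024,-0.056,0,0,0,0.8]
    - [-0.029,-0.0694,0,0,0,1.0]
  fingers: 0.06
  grip_force: 10

```text
time_s: 14.98
ee_pos: [0.4715, 0.0189, 0.3154]
eef_rot: [-3.141, 0.001, 0.691]
force: [-0.9, -0.5, 0.9]
grip_width: 0.0303
```

move_arm:
  targets:
    - [0,0,0,0,0,0.2]
    - [0,0,0,0,0,0.4]
    - [0,0,0,0,0,0.6]
    - [0,0,0,0,0,0.8]
    - [0,0,0,0,0,1.0]

```text
time_s: 15.4
ee_pos: [0.4723, 0.019, 0.3155]
eef_rot: [-3.141, 0.001, 0.168]
force: [-0.3, -0.1, -0.1]
grip_width: 0.0497
```

move_arm:
  targets:
    - [0,0,0,0,0,0.24]
    - [0,0,0,0,0,0.48]
    - [0,0,0,0,0,0.72]
    - [0,0,0,0,0,0.964]
    - [0,0,0,0,0,0.964]

```text
time_s: 15.82
ee_pos: [0.4724, 0.019, 0.3155]
eef_rot: [3.141, 0.001, -0.338]
force: [0.1, -1.1, -0.7]
grip_width: 0.0499
```

```bash
python3 - <<'E'
from h import *
rel([.472,.019,.17],-.332)
c=cam('wrist');im=ctrl.camera('wrist')[:,:,::-1];cv2.imwrite('pics/w7b.png',cv2.resize(im,(800,600)))
print(proj(c,(.472,.019,.201))/.7,proj(c,(.5475,.0215,.248))/.7)
rel([.472,.019,.17],-.332)
E
```

```text
t=15.82 rel [-0.0002  0.      0.1455  0.0008  0.0025 -0.0116] pos [0.4724 0.019  0.3155] rot [ 3.141e+00  1.000e-03 -3.380e-01] F [ 0.1 -1.1 -0.7] w 0.0499
[401.24649226 296.40206343] [342.76842554 172.31458801]
t=15.87 rel [-2.000e-04  1.000e-04  1.456e-01  7.000e-04  2.100e-03  2.500e-03] pos [0.4724 0.019  0.3156] rot [ 3.141e+00  1.000e-03 -3.310e-01] F [ 0.7 -0.3 -0.1] w 0.0498
```

View pics/w7b.png

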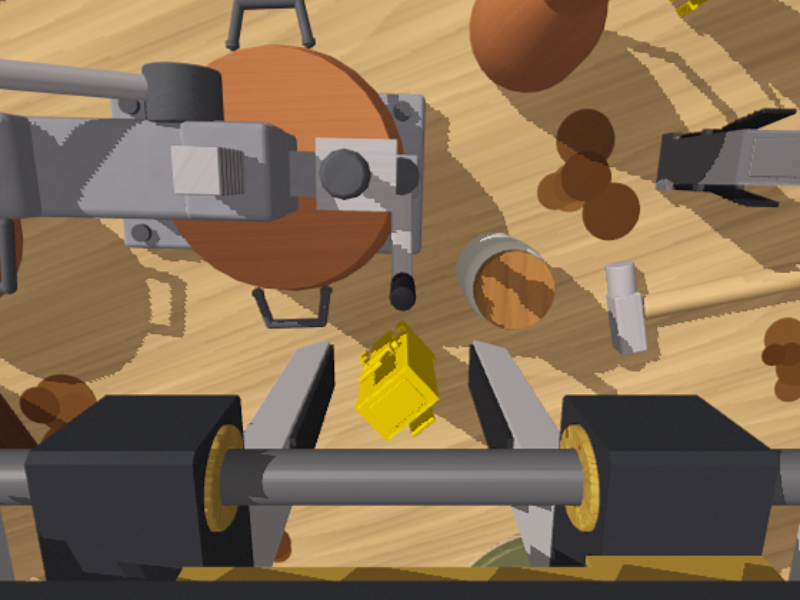

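The grip's top is at (403,297), within 2 px of the prediction, and the knob is at (344,174), also as predicted. Descending and closing lightly.

move_arm:
  targets:
    - [0,0,0.035,0,0,0]
    - [0,0,0.07,0,0,0]
    - [0,0,0.105,0,0,0]
    - [0,0,0.135,0,0,0]
    - [0,0,0.1455,0,0,0]

```text
time_s: 16.28
ee_pos: [0.4707, 0.019, 0.1665]
eef_rot: [3.14, 0.006, -0.328]
force: [0.8, 0.4, -0.4]
grip_width: 0.0497
```

move_arm:
  targets:
    - [0,0,0,0,0,0]
    - [0,0,0,0,0,0]
    - [0,0,0,0,0,0]
    - [0,0,0,0,0,0]
    - [0,0,0,0,0,0]
  fingers: -1

```text
time_s: 16.7
ee_pos: [0.4731, 0.019, 0.1717]
eef_rot: [-3.141, -0.002, -0.331]
force: [0.6, 0.1, -0.2]
grip_width: 0.0197
```

move_arm:
  targets:
    - [0,0,0,0,0,0]
    - [0,0,0,0,0,0]
    - [0,0,0,0,0,0]
    - [0,0,0,0,0,0]
    - [0,0,0,0,0,0]

```text
time_s: 17.12
ee_pos: [0.4729, 0.0189, 0.1713]
eef_rot: [-3.141, -0.001, -0.332]
force: [-1.1, -0.7, 6.0]
grip_width: 0.0154
```

move_arm:
  targets:
    - [0.0004,0.007,0,0,0,-0.191]
    - [0.0014,0.0139,0,0,0,-0.382]
    - [0.0031,0.0207,0,0,0,-0.573]
    - [0.0055,0.0273,0,0,0,-0.764]
    - [0.0086,0.0336,0,0,0,-0.955]

```text
time_s: 17.53
ee_pos: [0.4702, -0.0156, 0.1714]
eef_rot: [-3.141, -0.002, 0.173]
force: [1.5, 4.4, 5.6]
grip_width: 0.0158
```

```bash
python3 - <<'E'
from h import *
piv=np.array([.5382,-.0037]);p=ctrl.get_obs()['ee_pos'][:2]-piv;print(np.hypot(*p),np.arctan2(p[1],p[0])-(np.pi-.352)+0,)
rel([.472,.019,.17],-.332)
E
```

```text
0.06904309815265651 -5.758359062914353
t=17.53 rel [ 0.0077 -0.0337  0.0014 -0.0013 -0.0034  0.9651] pos [ 0.4702 -0.0156  0.1714] rot [-3.141e+00 -2.000e-03  1.730e-01] F [1.5 4.4 5.6] w 0.0158
```

move_arm:
  targets:
    - [0.0004,0.007,0,0,0,-0.191]
    - [0.0014,0.0139,0,0,0,-0.382]
    - [0.0031,0.0207,0,0,0,-0.573]
    - [0.0055,0.0273,0,0,0,-0.764]
    - [0.0086,0.0336,0,0,0,-0.955]

```text
time_s: 17.95
ee_pos: [0.4846, -0.047, 0.1714]
eef_rot: [3.141, -0.002, 0.673]
force: [2.9, 5.9, 5.9]
grip_width: 0.0157
```

move_arm:
  targets:
    - [0.0004,0.007,0,0,0,-0.191]
    - [0.0014,0.0139,0,0,0,-0.382]
    - [0.0025,0.0187,0,0,0,-0.516]
    - [0.0043,0.0241,0,0,0,-0.67]
    - [0.0056,0.0273,0,0,0,-0.764]

```text
time_s: 18.37
ee_pos: [0.5061, -0.0644, 0.1713]
eef_rot: [3.141, -0.003, 1.073]
force: [0.7, 9.1, 5.5]
grip_width: 0.0157
```

```bash
python3 - <<'E'
from h import *
piv=np.array([.5382,-.0037]);p=ctrl.get_obs()['ee_pos'][:2]-piv;print(np.hypot(*p),np.arctan2(p[1],p[0])-(np.pi-.352)+2*np.pi)
rel([.472,.019,.17],-.332)
E
```

```text
0.06870435798713945 1.4363186583320129
t=18.37 rel [ 5.7000e-02 -6.9800e-02  1.4000e-03 -2.1000e-03 -5.1000e-03  2.6832e+00] pos [ 0.5061 -0.0644  0.1713] rot [ 3.141e+00 -3.000e-03  1.073e+00] F [0.7 9.1 5.5] w 0.0157
```

move_arm:
  targets:
    - [-0.0005,0.0015,0,0,0,-0.03]
    - [-0.001,0.003,0,0,0,-0.07]
    - [-0.001,0.0045,0,0,0,-0.1]
    - [-0.001,0.0055,0,0,0,-0.13]
    - [-0.001,0.0055,0,0,0,-0.13]

```text
time_s: 18.78
ee_pos: [0.5083, -0.0666, 0.1708]
eef_rot: [-3.137, -0.002, 1.138]
force: [-14.0, 17.6, 12.6]
grip_width: 0.0159
```

```bash
python3 - <<'E'
from h import *
piv=np.array([.5382,-.0037]);p=ctrl.get_obs()['ee_pos'][:2]-piv;print(np.hypot(*p),np.arctan2(p[1],p[0])-(np.pi-.352)+2*np.pi)
rel([.472,.019,.17],-.332)
E
```

```text
0.06962464082238928 1.4793801012703014
t=18.78 rel [ 6.2500e-02 -6.8900e-02  1.3000e-03 -1.0800e-02  3.3000e-03  2.8076e+00] pos [ 0.5083 -0.0666  0.1708] rot [-3.137e+00 -2.000e-03  1.138e+00] F [-14.   17.6  12.6] w 0.0159
```

move_arm:
  targets:
    - [0,-0.001,0,0,0,0]
    - [0,-0.001,0,0,0,0]
    - [0,-0.001,0,0,0,0]
    - [0,-0.001,0,0,0,0]
    - [0,-0.001,0,0,0,0]
  fingers: -0.1

```text
time_s: 19.2
ee_pos: [0.5087, -0.0685, 0.1704]
eef_rot: [3.141, 0.0, 1.136]
force: [0.2, -0.0, 0.2]
grip_width: 0.0421
```

move_arm:
  targets:
    - [0,-0.001,-0.01,0,0,0]
    - [0,-0.001,-0.035,0,0,0]
    - [0,-0.001,-0.07,0,0,0]
    - [0,-0.001,-0.11,0,0,0]
    - [0,-0.001,-0.15,0,0,0]

```text
time_s: 19.62
ee_pos: [0.5071, -0.0679, 0.3229]
eef_rot: [-3.142, 0.0, 1.136]
force: [0.5, -0.4, -0.3]
grip_width: 0.0421
```

move_arm:
  targets:
    - [0,0,-0.03,0,0,0]
    - [0,0,-0.04,0,0,0]
    - [0,0,-0.04,0,0,0]
    - [0,0,-0.04,0,0,0]
    - [0,0,-0.04,0,0,0]

```text
time_s: 20.03
ee_pos: [0.5074, -0.0679, 0.3588]
eef_rot: [-3.139, 0.001, 1.136]
force: [0.3, -0.3, 0.1]
grip_width: 0.0423
```

```bash
python3 - <<'E'
from h import *
rel([.5,-.06,.36],1.14)
c=cam('wrist');im=ctrl.camera('wrist')[:,:,::-1];cv2.imwrite('pics/w8b.png',cv2.resize(im,(800,600)))
y=-.352;R=np.array([[np.cos(y),-np.sin(y)],[np.sin(y),np.cos(y)]]);piv=np.array([.5382,-.0037])
for t in(1.2,1.3,1.4,1.5):print(t,proj(c,np.r_[piv+R@[-.07*np.cos(t),-.07*np.sin(t)],.201])/.7)
for z in(.246,.248,.252):print(z,proj(c,(.5475,.0217,z))/.7)
print('cover top',proj(c,(.46,-.261,.118))/.7)
E
```

```text
t=20.03 rel [ 0.004  -0.01   -0.0012 -0.0049  0.0012 -0.0073] pos [ 0.5074 -0.0679  0.3588] rot [-3.139e+00  1.000e-03  1.136e+00] F [ 0.3 -0.3  0.1] w 0.0423
1.2 [372.85799627 275.26872852]
1.3 [383.04346757 277.70130442]
1.4 [393.3987235  279.12198083]
1.5 [403.834728   279.52044849]
0.246 [398.6656258  119.44190824]
0.248 [398.64096296 119.03105732]
0.252 [398.59057491 118.19165751]
cover top [443.09394    472.16691115]
```

View pics/w8b.png

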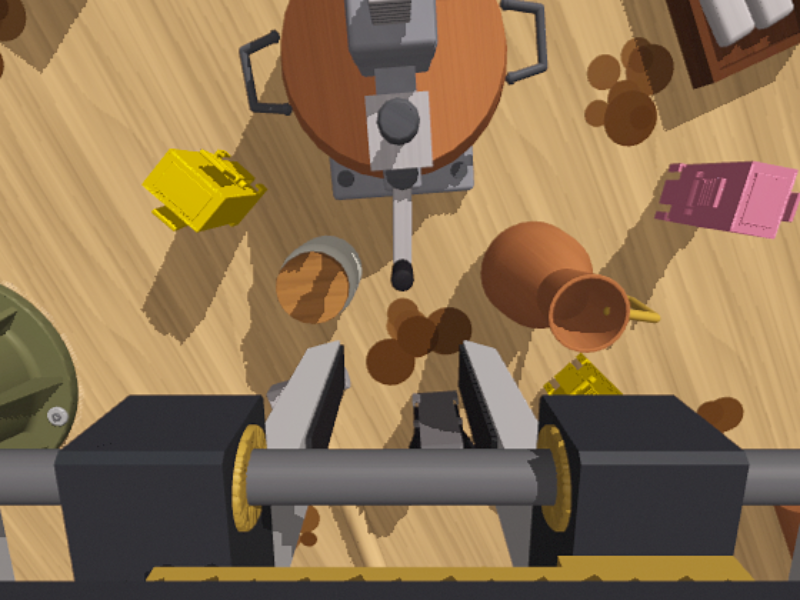

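The grip's top is at (402,280), which puts the lever at about 1.49 rad. The cover is still standing at (440,420), and the dish and knob are in place. Handing in.

```bash
python3 -c "
from h import *
print(ctrl.hand_in())"
```

```text
the job is handed in; nothing more can be done
None
```

The press is set up and the job is handed in, at about 20 s of the 61 s allowed. I saw no sign of a failed step, but the hand-in gives no verdict.

- **Cover:** I pinched the tabs to 47 mm, lifted the cover straight off, and set it on clear bench at about (0.46, −0.26) m. After release it stood upright, and it was still there in the last picture.
- **Stop rod:** I pushed the knob down gently at 3–4 N. At a knob-top height of 0.248 m the force rose sharply to 23 N, which puts the dish face at about 0.103 m. That is within the range given and agrees with the dish's apparent size. Travel was about 16 mm, against a stated minimum of 12 mm.
- **Clamp:** I swung the lever from about 0 to its end stop. The gripper position gave 1.48 rad and the last picture about 1.49 rad.

**Last checks:** The gripper touched nothing before hand-in, and the dish and the bystanders in view looked undisturbed. I could not see the foot on the dish directly, so that rests on the force jump and the heights agreeing. I did not push the rod again after locking it.

The only disagreement was early on: rough readings from the scene camera were up to 17 mm off those from the top camera. I relied on the wrist camera instead, which agreed with the stated sizes to within about 2 mm.

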